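# Find the loaded torch by weight and snap it into the sloping holder

## Task

Only one of the three identical closed cases on the mat holds a torch with its batteries in: heft the cases by their handles to find the heavy one, slide open that case's lid only, lift out its torch and snap it sideways into both spring clips of the sloping holder, fully home on the red plunger. Leave all three cases standing upright on the mat, never tip one over, and leave the other things on the table where they are.

Things in the scene. Friction and masses are not known exactly. Their poses are not given: they have to be found in the camera images.
- mat: thin black rubber mat, fixed, 220 x 430 x 3 mm; origin at the centre of its underside, z up; the three cases stand side by side along its y, about 140 mm apart, with the mat's yaw
- case_a: one of three identical closed blue cases, 136 (its x) x 100 (its y) x 48 mm high, walls and floor 4 mm, plus a grey lid 6 mm thick on top with a black bar handle. Origin at the centre of its underside, z up. The case with the loaded torch weighs 0.51 to 0.59 kg all told, the other two 0.30 to 0.36 kg; which one is heavy changes from start to start
- case_a_torch (a point): point in case_a, 28 mm above its underside, where the centre of its torch lies (to 3 mm). Every case holds one alike orange-and-black torch, a plain cylinder 28 mm in diameter, 110 mm long, along the case's x in low cradles at x = +-45 mm; open, it can be gripped across the middle and lifted straight out. Orientation as the case
- case_a_handle (a point): centre of the bar handle on top of the lid of case_a: bar 60 mm along the case's x, 14 mm wide (y), 12 mm high, on two posts; 75 mm above the case's underside and 21 mm above the lid's top; it moves with the lid. The whole case, with the lid, can be lifted by it; orientation as the case
- lid_a (a joint): lid of case_a: slides along the case's own +x (away from the robot), 0 m shut to 0.132 m fully open (the torch is clear of it from 0.125 on); sliding friction about 1 N, stays where it is left
- case_b: one of three identical closed blue cases, 136 (its x) x 100 (its y) x 48 mm high, walls and floor 4 mm, plus a grey lid 6 mm thick on top with a black bar handle. Origin at the centre of its underside, z up. The case with the loaded torch weighs 0.51 to 0.59 kg all told, the other two 0.30 to 0.36 kg; which one is heavy changes from start to start
- case_b_torch (a point): point in case_b, 28 mm above its underside, where the centre of its torch lies (to 3 mm). Every case holds one alike orange-and-black torch, a plain cylinder 28 mm in diameter, 110 mm long, along the case's x in low cradles at x = +-45 mm; open, it can be gripped across the middle and lifted straight out. Orientation as the case
- case_b_handle (a point): centre of the bar handle on top of the lid of case_b: bar 60 mm along the case's x, 14 mm wide (y), 12 mm high, on two posts; 75 mm above the case's underside and 21 mm above the lid's top; it moves with the lid. The whole case, with the lid, can be lifted by it; orientation as the case
- lid_b (a joint): lid of case_b: slides along the case's own +x (away from the robot), 0 m shut to 0.132 m fully open (the torch is clear of it from 0.125 on); sliding friction about 1 N, stays where it is left
- case_c: one of three identical closed blue cases, 136 (its x) x 100 (its y) x 48 mm high, walls and floor 4 mm, plus a grey lid 6 mm thick on top with a black bar handle. Origin at the centre of its underside, z up. The case with the loaded torch weighs 0.51 to 0.59 kg all told, the other two 0.30 to 0.36 kg; which one is heavy changes from start to start
- case_c_torch (a point): point in case_c, 28 mm above its underside, where the centre of its torch lies (to 3 mm). Every case holds one alike orange-and-black torch, a plain cylinder 28 mm in diameter, 110 mm long, along the case's x in low cradles at x = +-45 mm; open, it can be gripped across the middle and lifted straight out. Orientation as the case
- case_c_handle (a point): centre of the bar handle on top of the lid of case_c: bar 60 mm along the case's x, 14 mm wide (y), 12 mm high, on two posts; 75 mm above the case's underside and 21 mm above the lid's top; it moves with the lid. The whole case, with the lid, can be lifted by it; orientation as the case
- lid_c (a joint): lid of case_c: slides along the case's own +x (away from the robot), 0 m shut to 0.132 m fully open (the torch is clear of it from 0.125 on); sliding friction about 1 N, stays where it is left
- holder: fixed sloping torch holder, 150 x 170 mm foot, its face rising to about 105 mm, clips to about 125 mm; origin at the centre of its underside, z up. Its white face is inclined 30 degrees to the horizontal, rising towards the holder's +x, so its outward normal is (-0.5, 0, 0.866) in the holder's frame
- torch_home (a point): where the torch's centre lies when fully home in the clips: 23 mm out from the white face along its normal; the torch then lies along the holder's y (either way round). Orientation as the holder
- clip_left_lower (a joint): lower jaw of the steel C-shaped spring clip (12 mm wide) that stands 36 mm from torch_home on the holder's +y side. The clip's mouth opens along the face's outward normal, its flared lips ending 22 mm out from torch_home. 0 rad closed and empty, about 0.18 as the torch's widest part passes, then springs back to about 0.04 round it. Snapping in both clips takes roughly 5 to 15 N
- clip_right_lower (a joint): lower jaw of the steel C-shaped spring clip (12 mm wide) that stands 36 mm from torch_home on the holder's -y side. The clip's mouth opens along the face's outward normal, its flared lips ending 22 mm out from torch_home. 0 rad closed and empty, about 0.18 as the torch's widest part passes, then springs back to about 0.04 round it. Snapping in both clips takes roughly 5 to 15 N
- plunger (a joint): red sprung plunger, 10 mm in diameter, in the middle of the white face between the clips: 0 m out, pressed in by about 0.004 m by a torch that is fully home (travel 0.005 m, which is also the stop behind the torch, about 1.6 N)
- flask_red: bystander, loose: red steel drinking flask, 66 mm in diameter, 195 mm tall; origin at the centre of its underside
- flask_yellow: bystander, loose: yellow flask with black cap, 60 mm in diameter, 170 mm tall; origin at the centre of its underside
- cup: bystander, loose: pink cup, 72 mm in diameter, 70 mm tall; origin at the centre of its underside
- glue_stick: bystander, loose: white glue stick with green cap, 24 mm in diameter, 68 mm tall, standing on the mat between the paths of two lids; origin at the centre of its underside
- tablet: bystander, loose: black tablet computer lying flat, 175 x 250 x 10 mm; origin at the centre of its underside
- jar: bystander, loose: amber glass jar with white lid, 70 mm in diameter, 90 mm tall; origin at the centre of its underside
Things that resemble listed ones, but are neither listed nor needed, are in the scene too. What is shaped like the case_c but purple is not meant.

How it is judged:
On the way, in this order (a step that is already met when the one before it is completed fails the run):
1. a closed case is hefted: lifted clear of the mat (((z of case_a in the frame of mat above 0.015 m and value of joint lid_a below 0.03 m) or (z of case_b in the frame of mat above 0.015 m and value of joint lid_b below 0.03 m) or (z of case_c in the frame of mat above 0.015 m and value of joint lid_c below 0.03 m))), for 0.2 s.
2. a lid is slid open, its case standing on the mat (((value of joint lid_a above 0.08 m and z of case_a in the frame of mat below 0.012 m) or (value of joint lid_b above 0.08 m and z of case_b in the frame of mat below 0.012 m) or (value of joint lid_c above 0.08 m and z of case_c in the frame of mat below 0.012 m))), for 0.1 s.
3. a torch is home in both clips, pressing the plunger (value of joint plunger above 0.0027 m and value of joint clip_left_lower between 0.004 and 0.11 rad and value of joint clip_right_lower between 0.004 and 0.11 rad), for 0.1 s.
At the end, for the whole second after the job is handed in: Torch held in both clips: plunger pressed in over 2.7 mm, both lower jaws sprung back to 0.004 to 0.11 rad. All three cases at rest on the mat: upright within 0.08 rad, centres over the mat, case origins less than 8 mm above the origin of mat (all of step 3 and angle between each of case_a, case_b, case_c's own z axis and vertical below 0.08 rad and z of each of case_a, case_b, case_c in the frame of mat below 0.008 m and linear speed of each of case_a, case_b, case_c below 0.02 m/s and x of case_a in the frame of mat between -0.11 and 0.11 m and y of case_a in the frame of mat between -0.215 and 0.215 m and x of case_b in the frame of mat between -0.11 and 0.11 m and y of case_b in the frame of mat between -0.215 and 0.215 m and x of case_c in the frame of mat between -0.11 and 0.11 m and y of case_c in the frame of mat between -0.215 and 0.215 m); the robot touches nothing.
It fails at once if a lid is slid open by more than 30 mm while the heavy case is another one (another untouched case still rests on the mat with more than 4.2 N) ((value of joint lid_a above 0.03 m and ((contact force between case_b and mat above 4.2 N and contact force between case_b and the arm below 0.05 N and contact force between case_b and the fingers below 0.05 N and linear speed of case_b below 0.005 m/s) or (contact force between case_c and mat above 4.2 N and contact force between case_c and the arm below 0.05 N and contact force between case_c and the fingers below 0.05 N and linear speed of case_c below 0.005 m/s))) or (value of joint lid_b above 0.03 m and ((contact force between case_a and mat above 4.2 N and contact force between case_a and the arm below 0.05 N and contact force between case_a and the fingers below 0.05 N and linear speed of case_a below 0.005 m/s) or (contact force between case_c and mat above 4.2 N and contact force between case_c and the arm below 0.05 N and contact force between case_c and the fingers below 0.05 N and linear speed of case_c below 0.005 m/s))) or (value of joint lid_c above 0.03 m and ((contact force between case_a and mat above 4.2 N and contact force between case_a and the arm below 0.05 N and contact force between case_a and the fingers below 0.05 N and linear speed of case_a below 0.005 m/s) or (contact force between case_b and mat above 4.2 N and contact force between case_b and the arm below 0.05 N and contact force between case_b and the fingers below 0.05 N and linear speed of case_b below 0.005 m/s)))).
It fails at once if two lids are open at once, each by more than 30 mm (value of joint each of lid_a, lid_b above 0.03 m or value of joint each of lid_a, lid_c above 0.03 m or value of joint each of lid_b, lid_c above 0.03 m).
It fails at once if a case is tipped by more than 0.5 rad (angle between any of case_a, case_b, case_c's own z axis and vertical above 0.5 rad).
It fails at once if a bystander (flask, cup, glue stick, tablet, jar) is shifted by more than 30 mm or tipped by more than 0.4 rad (distance of any of flask_red, flask_yellow, cup, glue_stick, tablet, jar from where it was at the start of the episode above 0.03 m or angle between any of flask_red, flask_yellow, cup, glue_stick, tablet, jar's own z axis and vertical above 0.4 rad).
It also fails if it takes over 72 s, if anything falls off the work surface, if the arm or the gripper's body presses on something with over 40 N, if the wrist force passes 120 N, or if a joint passes its speed limit or range.

## Robot

A 6-joint arm with a two-finger parallel gripper is mounted at the origin on the work surface. World frame = base frame: x ahead of the robot, y to its left, z up, the work surface at z = 0. Lengths are in m, angles in rad, forces in N, time in s.
With the tool pointing down it reaches from about 0.425 to 0.95 m from the base axis. Payload 3.5 kg.
Tool frame: the origin (TCP) lies at the very end of the fingers, on their centre line; the grasp point (between the pads) lies 19 mm behind it; y points along the fingers, z is the direction in which the jaws open and shut, and the axes are right-handed (so a half turn about y gives the same grasp; the last joint's range is limited). The gripper opens to 85 mm and grips with 20 to 120 N. Pads are 22 mm wide; open, the fingers measure 114 mm over their backs; the gripper's body (76 mm by 85 mm) begins 54 mm behind the grasp point. The pads swing forward as they close: fully open they stand 13 mm farther back than shut.
Start: joints at [1.182, 0.286, 1.577, -0, 1.279, -0.15], TCP at [0.16, 0.656, 0.231] pointing down, gripper open.
Joint ranges: [-2.77, 2.77], [-0.9, 2.22], [0.21, 2.48], [-1.53, 4.67], [0.24, 2.81], [-2.84, 2.84]. Speed limits (rad/s): [2.79, 2.79, 3.14, 3.14, 3.14, 3.14].

## Interface

Orientations are given as a unit quaternion [x, y, z, w].
In Python, from plant import ctrl gives the robot as it stands. The module is installed in compiled form; this text tells all that it offers.
- The arm moves only by the tool jog_arm, never from a script. Its argument "deltas" is a list of rows, each a list of 3 entries, a list of its own where there are three numbers: the turn, a rotation vector about the tool's x, y, z in rad, then the shift along the tool's x, y, z in m, then the opening, from 0 (shut) to 1 (fully open). In form: [[[wx, wy, wz], [dx, dy, dz], gripper], ...]. A call has 1 to 10 rows; each row is the pose to reach, as a shift and turn from the pose measured when the call began, along the tool's axes at that moment; what a row does not reach only later rows make up. A row lasts 1/12 s, in which the tool goes at most 41.7 mm and 7.16 degrees, less where a joint would pass 70% of its speed; a pose out of reach is approached as far as the arm can. A call with a gripper value outside its range is refused whole. The fingers move at their own pace and stop on an object; "force" is the grip in N (left out, the last holds). Time passes only in rows, so rows that repeat a pose let the fingers close. It gives the time, the measured TCP pose, the force and the opening at its end, in the units of the state.
- ctrl.get_state(): the state, without advancing time (a new reading comes with each control period).
- ctrl.read_camera(name): name is "scene" or "side" or "wrist"; returns a dict with "pixels" (384x512x3 uint8, blue, green, red), "range_z" (384x512 float32, m along the optical axis (not along the pixel's ray), 0 where there is no reading), "fx", "fy", "cx", "cy" (pixels), "T" (4x4, takes a point from camera to world coordinates); the wrist camera has in their place "mount" (4x4, takes a point from camera to tool coordinates, whose origin is the TCP and whose axes are the tool frame's). Camera axes: x right, y up, looking along -z (the intrinsics and any distortion apply to the point x, -y, -z); pixel columns grow to the right and rows downward; lengths in m; the calibration is good to about 2 mm. A picture is of the moment at which its call begins: read the wrist's pose just before it.
- ctrl.sign_off(): hands the job in, once; it reports no verdict.
The state is a dict: "time": time; "qpos": joint angles; "dq": joint speeds; "joint_efforts": joint torques, N m; "eef_pos": TCP position; "tcp_rot": TCP orientation; "contact_force": force on the tool from outside, world axes, zero at the start; "wrist_torque": the same for the moment, N m; "opening": opening from 0.0 (shut) to 1.0 (fully open).
Only numpy, scipy, OpenCV 4.12 (cv2) and the standard library are available. Lean on these libraries where they do the work, as an engineer would, in place of code of your own. Each camera call takes 0.05 s, during which the arm holds its last target.

## Working session

There is one attempt and no reset: what is moved stays moved. The work goes in short steps, Python scripts to look and compute and a tool call to move; the robot and the scene stay as the last step left them, time stands still between calls to the robot, and variables do not carry over. Pictures are saved under pics/ and viewed, and the job is handed in when it is done.

Besides the shell and the picture viewer there is one more tool, called after "Call:" as name([rows], argument=value, ...), one row to a line, values as JSON. jog_arm: Moves the arm, as the interface text tells. Its arguments: {"type":"object","properties":{"deltas":{"type":"array","items":{"type":"array"}},"force":{"type":"number"}},"required":["deltas"]}

```bash
mkdir -p pics
python3 - <<'E'
from plant import ctrl
import cv2,numpy as np
print(ctrl.get_state())
for n in ["scene","side","wrist"]:
    d=ctrl.read_camera(n)
    cv2.imwrite(f"pics/{n}0.png",d["pixels"])
    np.savez(f"{n}0.npz",**{k:v for k,v in d.items()})
    print(n,{k:v for k,v in d.items() if k not in("pixels","range_z")},(d["range_z"]>0).mean())
E
```

```text
{'time': 0.0, 'qpos': array([ 1.18199505e+00,  2.87219667e-01,  1.57818955e+00, -2.77420480e-05,
        1.27861401e+00, -1.50015945e-01]), 'dq': array([-8.12886548e-05,  8.39453229e-04, -1.51100203e-03,  7.59115734e-04,
       -2.13603807e-04,  1.19446943e-03]), 'joint_efforts': array([-2.23648603e-03, -4.05988204e+01, -2.92616272e+01, -2.69021220e-04,
        5.95155812e-03,  5.00954840e-06]), 'eef_pos': array([0.15938513, 0.65522589, 0.22990439]), 'tcp_rot': array([ 0.70290366, -0.08443973,  0.08400039, -0.70124198]), 'contact_force': array([-0.2663299 , -0.08544047, -0.8425501 ]), 'wrist_torque': array([-0.00587313,  0.00200037, -0.00450635]), 'opening': 0.9998549255234023}
scene {'fx': 392.98833589899914, 'fy': 392.98833589899914, 'cx': 254.00454074081884, 'cy': 194.90588995764958, 'T': array([[-0.04127842, -0.52913622,  0.84753227,  1.469702  ],
       [ 0.99912537, -0.01619167,  0.03855277,  0.0313217 ],
       [-0.0066767 ,  0.84838239,  0.52934179,  0.7118398 ],
       [ 0.        ,  0.        ,  0.        ,  1.        ]])} 0.9961903889973959
side {'fx': 370.768082945272, 'fy': 370.768082945272, 'cx': 256.04091204616543, 'cy': 186.4586009144472, 'T': array([[ 0.9225007 ,  0.19871366, -0.33091591,  0.16550115],
       [-0.38565985,  0.43875838, -0.81163881, -0.83398867],
       [-0.01609159,  0.87635836,  0.48139079,  0.60213813],
       [ 0.        ,  0.        ,  0.        ,  1.        ]])} 0.9961598714192709
wrist {'fx': 299.9317671568227, 'fy': 299.9317671568227, 'cx': 254.07363385355328, 'cy': 191.8343812906843, 'mount': array([[-1.39011619e-04, -9.52240731e-01, -3.05348278e-01,
        -7.74592924e-02],
       [-5.79597918e-04,  3.05348306e-01, -9.52240556e-01,
        -1.41986986e-01],
       [ 9.99999822e-01,  4.46067248e-05, -5.94363708e-04,
         6.33086002e-05],
       [ 0.00000000e+00,  0.00000000e+00,  0.00000000e+00,
         1.00000000e+00]])} 0.9958902994791666
```

View pics/scene0.png

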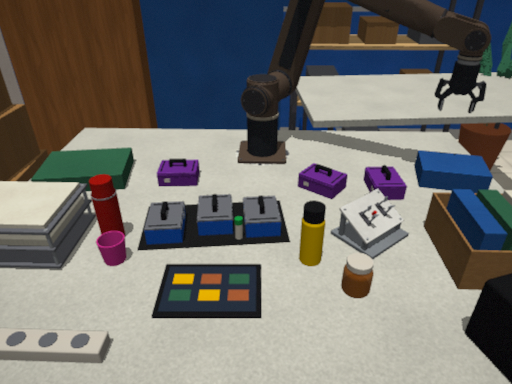

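View pics/side0.png

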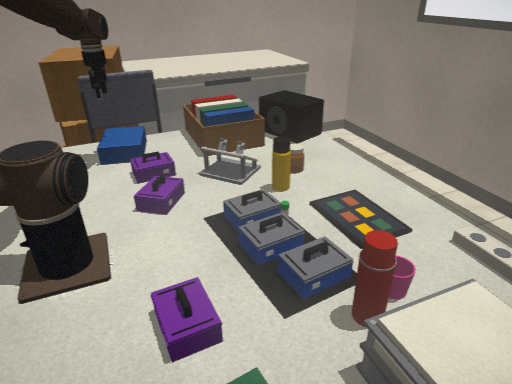

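View pics/wrist0.png

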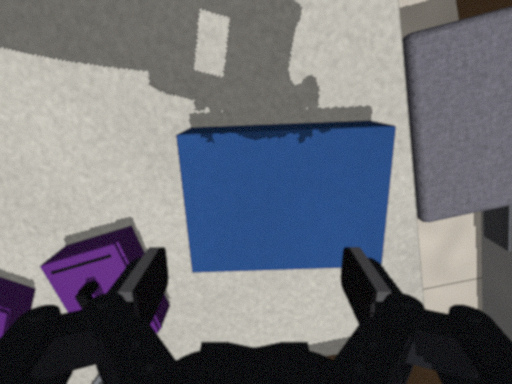

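Scene view: three blue cases on the mat at about (165,222), (215,214), (262,215); glue stick at (239,228); holder at (370,222); jar (358,275), yellow flask (312,235). Purple cases are decoys. Next I measure from range data.

```bash
cat > h.py <<'E'
import numpy as np,cv2
def cloud(d,T=None):
    z=d["range_z"]; h,w=z.shape
    u,v=np.meshgrid(np.arange(w),np.arange(h))
    p=np.stack([(u-d["cx"])/d["fx"]*z,-(v-d["cy"])/d["fy"]*z,-z],-1)
    T=d["T"] if T is None else T
    return p@T[:3,:3].T+T[:3,3]
def rect(p):
    (c,s,a)=cv2.minAreaRect((p[:,:2]*1000).astype(np.float32)); return np.array(c)/1000,np.array(s),a
E
python3 - <<'E'
from h import *
for n in ["scene","side"]:
    d=np.load(n+"0.npz"); P=cloud(d); im=d["pixels"]; hsv=cv2.cvtColor(im,cv2.COLOR_BGR2HSV)
    ok=d["range_z"]>0
    X,Y,Z=P[...,0],P[...,1],P[...,2]
    print(n)
    m=ok&(X>.3)&(X<1)&(abs(Y)<.6)
    tab=m&(hsv[...,2]>150)&(abs(Z)<.01); print(" table z",np.median(Z[tab]))
    # mat: dark, z about 3mm
    for nm,mk in [("mat",m&(hsv[...,2]<45)&(Z<.012)&(Y<.15)&(Y>-.45)&(X<.75)),
                  ("lidtop",m&(Z>.050)&(Z<.064)&(Y<.15)&(Y>-.4)&(X<.75)),
                  ("handle",m&(Z>.070)&(Z<.09)&(Y<.15)&(Y>-.4)&(X<.75)),
                  ("white",m&(Y>.15)&(hsv[...,1]<60)&(Z>.012))]:
        mk=cv2.morphologyEx(mk.astype(np.uint8),cv2.MORPH_OPEN,np.ones((2,2)))
        k,l,s,c=cv2.connectedComponentsWithStats(mk)
        for i in range(1,k):
            if s[i,4]>35:
                q=P[l==i]; print(" ",nm,c[i].round(),s[i,4],q.mean(0).round(4),"z",np.percentile(q[:,2],[5,50,95]).round(4),rect(q))
E
```

```text
scene
 table z 0.001961577179219187
  mat [238. 210.] 126 [ 0.4431 -0.0651  0.0131] z [0.0034 0.0054 0.008 ] (array([ 0.93177655, -0.02313007]), array([1081.20996094,   29.39578056]), 4.861809730529785)
  mat [211. 237.] 1550 [ 0.5725 -0.1341  0.0078] z [0.0023 0.0052 0.0076] (array([ 0.93642542, -0.1461342 ]), array([ 424.86050415, 1040.66906738]), 86.19755554199219)
  lidtop [216. 209.] 867 [ 0.5089 -0.1256  0.0595] z [0.0482 0.0592 0.0616] (array([ 0.91238141, -0.08074178]), array([1132.48547363,  103.26004791]), 6.289277076721191)
  lidtop [262. 211.] 881 [0.5132 0.0121 0.0595] z [0.0489 0.059  0.0616] (array([0.90487695, 0.04607728]), array([1124.15332031,  115.15188599]), 4.352194309234619)
  lidtop [166. 218.] 934 [ 0.5533 -0.2641  0.0586] z [0.0483 0.0593 0.0618] (array([ 0.94377655, -0.16501086]), array([1116.55114746,  117.85417938]), 14.445672988891602)
  lidtop [120. 225.] 38 [ 0.5825 -0.393   0.0487] z [0.0363 0.0515 0.057 ] (array([ 0.54797711, -0.40078833]), array([103.81498718,  15.87347507]), 11.776701927185059)
  lidtop [117. 237.] 56 [ 0.6459 -0.3781  0.0562] z [0.
[... 3241 characters left out ...]
511, 23.76333427]), 14.77592945098877)
  handle [316. 250.] 185 [ 0.5355 -0.2762  0.0765] z [0.0566 0.0791 0.0845] (array([ 0.54514294, -0.27151596]), array([78.47323608, 19.61361504]), 11.623945236206055)
  white [295. 118.] 1761 [0.8922 0.4942 0.099 ] z [0.0179 0.0996 0.1601] (array([ 0.51789349, -0.0911358 ]), array([1632.72021484,  195.62107849]), 57.78919982910156)
  white [230. 156.] 650 [0.5403 0.3236 0.0606] z [0.0004 0.0626 0.104 ] (array([ 0.43172922, -0.16954761]), array([1415.93017578,  211.13745117]), 76.64623260498047)
  white [298. 149.] 118 [0.7654 0.2379 0.0802] z [0.057  0.0871 0.0907] (array([0.8135968 , 0.31891846]), array([247.97636414,  40.56892014]), 58.47000503540039)
```

Run:
```python
from h import *
a=np.load("scene0.npz")["pixels"];b=np.load("side0.npz")["pixels"]
cv2.imwrite("pics/c1.png",cv2.resize(a[170:310,130:430],None,fx=2.6,fy=2.6,interpolation=cv2.INTER_CUBIC))
cv2.imwrite("pics/c2.png",cv2.resize(b[120:310,180:420],None,fx=3,fy=3,interpolation=cv2.INTER_CUBIC))
```

```text
(no output)
```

View pics/c1.png

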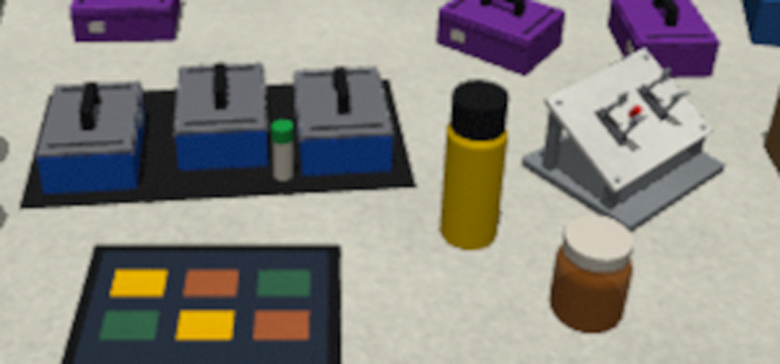

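View pics/c2.png

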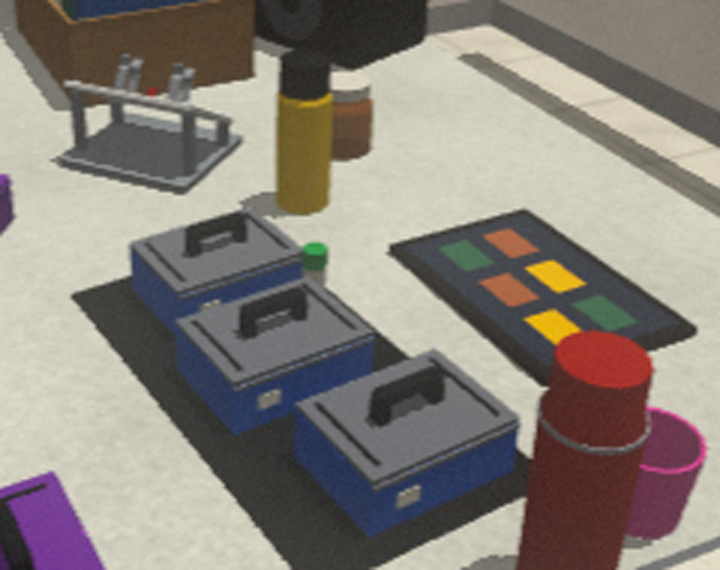

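```bash
cat > m1.py <<'E'
from h import *
cs=[(.50,-.13),(.503,.012),(.547,-.27)]
for n in ["scene","side"]:
    d=np.load(n+"0.npz"); P=cloud(d); hsv=cv2.cvtColor(d["pixels"],cv2.COLOR_BGR2HSV)
    X,Y,Z=P[...,0],P[...,1],P[...,2]
    g=(d["range_z"]>0)
    # plateau pixels: local range std small
    print(n)
    for c in cs:
        near=g&(np.hypot(X-c[0],Y-c[1])<.1)
        sat=hsv[...,1];
        l=near&(abs(Z-np.median(Z[near&(Z>.052)&(Z<.062)]))<.004)
        q=P[l]; print(" lid",l.sum(),rect(q),np.median(q[:,2]).round(4))
        hh=near&(Z>.078)&(Z<.091); q=P[hh]; r=rect(q)
        print(" handle",hh.sum(),r, q[:,2].mean().round(4))
    m=g&(X>.4)&(X<.7)&(Y>.2)&(Y<.45)&(Z>.015)&(hsv[...,2]>140)&(hsv[...,1]<50)
    q=P[m]
    best=None;rng=np.random.default_rng(0)
    for _ in range(400):
        a=q[rng.choice(len(q),3,False)]; nn=np.cross(a[1]-a[0],a[2]-a[0]); L=np.linalg.norm(nn)
        if L<1e-5: continue
        nn/=L; s=abs((q-a[0])@nn)<.0025
        if best is None or s.sum()>best.sum(): best=s
    w=q[best]; c=w.mean(0); nn=np.linalg.svd(w-c)[2][2]; nn*=np.sign(nn[2])
    print(" face",len(w),c.round(4),nn.round(3),"incl",np.degrees(np.arccos(nn[2])),"yaw",np.degrees(np.arctan2(-nn[1],-nn[0])),rect(w), w.min(0),w.max(0))
    red=g&(X>.4)&(X<.7)&(Y>.2)&(Y<.45)&(Z>.03)&(hsv[...,1]>120)&((hsv[...,0]<8)|(hsv[...,0]>172))
    print(" red",np.argwhere(red).mean(0),red.sum(),np.median(P[red],0) if red.any() else 0)
E
python3 m1.py
```

```text
scene
 lid 857 (array([ 0.49339075, -0.12930869]), array([199.20205688, 149.4407959 ]), 85.82017517089844) 0.0594
 handle 50 (array([ 0.49432855, -0.1304086 ]), array([56.50977707,  9.18459702]), 6.948300838470459) 0.0855
 lid 853 (array([ 0.50040796, -0.01355389]), array([141.79074097, 149.31176758]), 9.127850532531738) 0.0591
 handle 65 (array([0.49717957, 0.00892976]), array([62.22314072, 13.90825462]), 7.026073455810547) 0.0849
 lid 867 (array([ 0.53325458, -0.24750476]), array([139.17430115, 149.10118103]), 8.112929344177246) 0.0596
 handle 72 (array([ 0.53907935, -0.27072629]), array([62.86965942, 13.55947113]), 7.532155513763428) 0.0848
 face 1390 [0.5453 0.3218 0.0745] [0.38  0.326 0.865] incl 30.080532652372682 yaw -139.38872158741827 (array([0.53986224, 0.32497113]), array([104.93985748, 171.50537109]), 40.47507095336914) [0.45073527 0.22809748 0.04370432] [0.63267618 0.42075207 0.10669415]
 red [212.5        373.83333333] 12 [0.54532975 0.32594152 0.08177045]
side
 lid 1235 (array([ 0.49143903, -0.12937912]), array([198.89002991, 151.66195679]), 85.24217987060547) 0.0567
 
[... 157 characters left out ...]
y([136.29711914, 147.61126709]), 6.862367630004883) 0.0567
 handle 78 (array([0.49406305, 0.00671303]), array([58.13635254, 17.36149406]), 6.837045669555664) 0.0822
 lid 1622 (array([ 0.53297382, -0.2478302 ]), array([138.01313782, 151.9147644 ]), 6.973141193389893) 0.0567
 handle 135 (array([ 0.53541522, -0.27364563]), array([59.88586807, 15.41688919]), 8.189712524414062) 0.0826
 face 72 [0.5103 0.2956 0.101 ] [-0.026 -0.02   0.999] incl 1.8746303234539226 yaw 38.24817005143339 (array([0.5315213 , 0.31837164]), array([ 90.92367554, 170.41372681]), 41.353172302246094) [0.44684104 0.2273748  0.09852775] [0.58953094 0.37672951 0.1053265 ]
 red [150.2 230.4] 5 [0.5430977  0.32536776 0.08313351]
```

```bash
cat >> h.py <<'E'
from scipy.spatial.transform import Rotation as Ro
def Rt(yv,zv):
    yv=np.array(yv,float);yv/=np.linalg.norm(yv);zv=np.array(zv,float);zv-=yv*(zv@yv);zv/=np.linalg.norm(zv)
    return np.stack([np.cross(yv,zv),yv,zv],1)
def down(yaw,sgn=1): # jaws open along case y
    return Rt([0,0,-1],[-sgn*np.sin(yaw),sgn*np.cos(yaw),0])
def go(pos,R):
    from plant import ctrl
    s=ctrl.get_state();R0=Ro.from_quat(s["tcp_rot"]).as_matrix();p=np.array(pos)-s["eef_pos"]
    print("turn",Ro.from_matrix(R0.T@R).as_rotvec().round(3).tolist(),"shift",(R0.T@p).round(4).tolist(),"dist",np.linalg.norm(p).round(3))
def st():
    from plant import ctrl
    s=ctrl.get_state();R0=Ro.from_quat(s["tcp_rot"]).as_matrix()
    print("t",round(s["time"],2),"q",s["qpos"].round(3).tolist(),"p",s["eef_pos"].round(4).tolist(),"F",s["contact_force"].round(2).tolist(),"op",round(s["opening"],3));print(R0.round(3));return s,R0
E
python3 - <<'E'
from h import *
st()
for sg in(1,-1): go([.4957,.0078,.15],down(np.radians(7),sg))
E
```

```text
t 0.15 q [1.182, 0.287, 1.578, -0.0, 1.279, -0.15] p [0.1594, 0.6554, 0.2302] F [-0.31, 0.49, -1.07] op 1.001
[[ 0.972 -0.001  0.237]
 [-0.237 -0.002  0.972]
 [-0.    -1.    -0.002]]
turn [0.002, -0.361, -0.001] shift [0.4799, 0.0811, -0.5495] dist 0.734
turn [0.001, 2.781, 0.002] shift [0.4799, 0.0811, -0.5495] dist 0.734
```

Call:
jog_arm([
  [[0,-0.36,0],[0.48,0.03,-0.55],0.6],
  [[0,-0.36,0],[0.48,0.03,-0.55],0.6],
  [[0,-0.36,0],[0.48,0.03,-0.55],0.6],
  [[0,-0.36,0],[0.48,0.03,-0.55],0.6],
  [[0,-0.36,0],[0.48,0.03,-0.55],0.6],
  [[0,-0.36,0],[0.48,0.03,-0.55],0.6],
  [[0,-0.36,0],[0.48,0.03,-0.55],0.6],
  [[0,-0.36,0],[0.48,0.03,-0.55],0.6],
  [[0,-0.36,0],[0.48,0.03,-0.55],0.6],
  [[0,-0.36,0],[0.48,0.03,-0.55],0.6],
], force=60)

```text
time: 0.98
eef_pos: [0.3514, 0.2844, 0.2139]
tcp_rot: [0.706, 0.043, -0.043, -0.705]
contact_force: [1.4, -0.2, 0.3]
opening: 0.604
```

```bash
python3 -c "
from h import *
st();go([.4957,.0078,.16],down(np.radians(7)))"
```

```text
t 0.98 q [0.456, -0.209, 2.12, -0.001, 1.232, -1.236] p [0.3514, 0.2844, 0.2139] F [1.36, -0.23, 0.29] op 0.604
[[ 0.993 -0.    -0.121]
 [ 0.121 -0.002  0.993]
 [-0.001 -1.    -0.002]]
turn [0.002, -0.0, -0.001] shift [0.1097, 0.0543, -0.292] dist 0.317
```

Call:
jog_arm([
  [[0,0,0],[0.11,0.054,-0.292],0.6],
  [[0,0,0],[0.11,0.054,-0.292],0.6],
  [[0,0,0],[0.11,0.054,-0.292],0.6],
  [[0,0,0],[0.11,0.054,-0.292],0.6],
  [[0,0,0],[0.11,0.054,-0.292],0.6],
  [[0,0,0],[0.11,0.054,-0.292],0.6],
  [[0,0,0],[0.11,0.054,-0.292],0.6],
  [[0,0,0],[0.11,0.054,-0.292],0.6],
  [[0,0,0],[0.11,0.054,-0.292],0.6],
])

```text
time: 1.73
eef_pos: [0.4972, 0.0037, 0.1593]
tcp_rot: [0.707, 0.041, -0.042, -0.705]
contact_force: [0.1, -0.4, 0.2]
opening: 0.602
```

```bash
cat > wr.py <<'E'
from h import *
import sys
from plant import ctrl
s,R0=st()
d=ctrl.read_camera("wrist"); cv2.imwrite(f"pics/{sys.argv[1]}.png",d["pixels"])
T=np.eye(4);T[:3,:3]=R0;T[:3,3]=s["eef_pos"]; T=T@d["mount"]
np.savez(sys.argv[1]+".npz",**d,T=T)
E
python3 wr.py w1
python3 - <<'E'
from h import *
d=np.load("w1.npz");P=cloud(d);Z=P[...,2];g=(d["range_z"]>0)
for c in [(.50,-.13),(.496,.008),(.54,-.27)]:
    n=g&(np.hypot(P[...,0]-c[0],P[...,1]-c[1])<.06)&(Z>.074)&(Z<.095)
    if n.sum()>50: print(n.sum(),rect(P[n]),P[n].mean(0))
E
```

```text
t 1.73 q [-0.195, -0.035, 2.07, -0.003, 1.108, -1.881] p [0.4972, 0.0037, 0.1593] F [0.13, -0.37, 0.22] op 0.602
[[ 0.993 -0.001 -0.116]
 [ 0.116 -0.003  0.993]
 [-0.002 -1.    -0.003]]
1779 (array([ 0.48948578, -0.12965417]), array([59.2560463 , 14.91552639]), 6.036557674407959) [ 0.48791784 -0.12840964  0.08172702]
1329 (array([0.49403186, 0.00917802]), array([58.95161057, 13.90460491]), 6.662532806396484) [0.49174469 0.00875848 0.08277313]
```

View pics/w1.png

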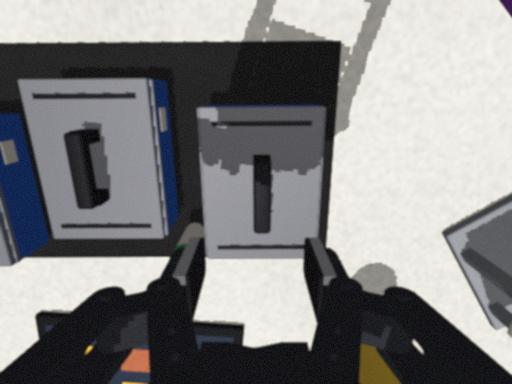

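The wrist view shows the right-hand case's handle at about (262,193), and its measured 59 x 14 mm size matches. Gripping it.

```bash
python3 -c "
from h import *
st();go([.494,.0085,.063],down(np.radians(6.8)))"
```

```text
t 1.78 q [-0.192, -0.037, 2.071, -0.002, 1.109, -1.88] p [0.4963, 0.0057, 0.1595] F [-0.31, -0.54, -0.0] op 0.601
[[ 0.993 -0.002 -0.117]
 [ 0.117 -0.001  0.993]
 [-0.002 -1.    -0.001]]
turn [0.001, -0.001, -0.002] shift [-0.0017, 0.0965, 0.0031] dist 0.097
```

Call:
jog_arm([
  [[0,0,0],[-0.002,0.04,0.003],0.6],
  [[0,0,0],[-0.002,0.08,0.003],0.6],
  [[0,0,0],[-0.002,0.096,0.003],0.6],
  [[0,0,0],[-0.002,0.096,0.003],0.5],
  [[0,0,0],[-0.002,0.096,0.003],0],
  [[0,0,0],[-0.002,0.096,0.003],0],
  [[0,0,0],[-0.002,0.096,0.003],0],
  [[0,0,0],[-0.002,0.096,0.003],0],
  [[0,0,0],[-0.002,0.096,0.003],0],
], force=60)

```text
time: 2.53
eef_pos: [0.4954, 0.0087, 0.0658]
tcp_rot: [0.706, 0.042, -0.041, -0.706]
contact_force: [-0.8, 3.0, 5.5]
opening: 0.148
```

```bash
python3 -c "
from h import *
st()"
```

```text
t 2.53 q [-0.187, 0.099, 2.129, -0.001, 0.912, -1.875] p [0.4954, 0.0087, 0.0658] F [-0.77, 3.05, 5.51] op 0.148
[[ 0.993  0.002 -0.117]
 [ 0.117 -0.001  0.993]
 [ 0.002 -1.    -0.001]]
```

Call:
jog_arm([
  [[0,0,0],[0,-0.01,0],0],
  [[0,0,0],[0,-0.02,0],0],
  [[0,0,0],[0,-0.03,0],0],
  [[0,0,0],[0,-0.035,0],0],
  [[0,0,0],[0,-0.035,0],0],
  [[0,0,0],[0,-0.035,0],0],
  [[0,0,0],[0,-0.035,0],0],
  [[0,0,0],[0,-0.035,0],0],
])

```text
time: 3.2
eef_pos: [0.4946, 0.0088, 0.1]
tcp_rot: [0.706, 0.042, -0.041, -0.706]
contact_force: [-0.1, -0.4, -6.0]
opening: 0.147
```

Run:
```python
from h import *
from plant import ctrl
s,_=st();F=[]
for i in range(4):
    d=ctrl.read_camera("side"); s=ctrl.get_state();F.append(s["contact_force"]); print(s["joint_efforts"].round(2))
cv2.imwrite("pics/s1.png",d["pixels"][100:320,150:400])
print(np.round(F,2))
```

```text
t 3.2 q [-0.187, 0.042, 2.115, -0.001, 0.985, -1.875] p [0.4946, 0.0088, 0.1] F [-0.09, -0.44, -5.99] op 0.147
[[ 0.993  0.    -0.117]
 [ 0.117 -0.001  0.993]
 [ 0.    -1.    -0.001]]
[ -0.   -29.5  -27.67  -0.     0.     0.  ]
[ -0.   -29.43 -27.61  -0.     0.     0.  ]
[ -0.   -29.39 -27.57  -0.     0.     0.  ]
[ -0.   -29.36 -27.56  -0.     0.     0.  ]
[[-0.19 -0.4  -5.91]
 [ 0.29 -0.8  -4.72]
 [ 0.16 -0.24 -6.21]
 [ 0.18 -0.21 -5.5 ]]
```

View pics/s1.png

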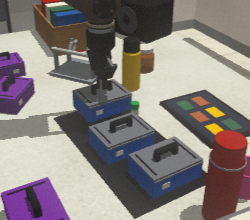

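Side view shows the case lifted at image (100,100); load reads 5.6 ± 0.5 N, which is in the heavy range of 5.0–5.8 N and well above the light 3.0–3.5 N. I'll set it back down and check the baseline.

Call:
jog_arm([
  [[0,0,0],[0,0.01,0],0],
  [[0,0,0],[0,0.02,0],0],
  [[0,0,0],[0,0.027,0],0],
  [[0,0,0],[0,0.032,0],0],
  [[0,0,0],[0,0.035,0],0],
  [[0,0,0],[0,0.035,0],0],
  [[0,0,0],[0,0.035,0],0],
  [[0,0,0],[0,0.035,0],0.5],
  [[0,0,0],[0,0.035,0],0.5],
  [[0,0,0],[0,0.035,0],0.5],
])

```text
time: 4.23
eef_pos: [0.4956, 0.0085, 0.0658]
tcp_rot: [0.706, 0.042, -0.041, -0.705]
contact_force: [-0.3, -0.4, -0.6]
opening: 0.498
```

Run:
```python
from h import *
from plant import ctrl
s,_=st();F=[]
for i in range(4):
    d=ctrl.read_camera("side"); s=ctrl.get_state();F.append(s["contact_force"])
print(np.round(F,2))
st()
```

```text
t 4.23 q [-0.187, 0.099, 2.128, -0.001, 0.911, -1.875] p [0.4956, 0.0085, 0.0658] F [-0.33, -0.39, -0.6] op 0.498
[[ 0.993  0.002 -0.117]
 [ 0.117 -0.001  0.993]
 [ 0.002 -1.    -0.002]]
[[ 0.71 -0.62 -0.12]
 [-0.55  1.12 -0.36]
 [-0.64 -0.13 -0.62]
 [-0.16  0.44  0.31]]
t 4.43 q [-0.187, 0.1, 2.129, -0.001, 0.911, -1.875] p [0.4953, 0.0086, 0.0656] F [-0.16, 0.44, 0.31] op 0.504
[[ 0.993  0.002 -0.117]
 [ 0.117 -0.001  0.993]
 [ 0.001 -1.    -0.001]]
```

Baseline −0.3 N, so the load was about 5.4 N: this is the heavy case. Opening its lid.

Call:
jog_arm([
  [[0,0,0],[0,0,0],0],
  [[0,0,0],[0,0,0],0],
  [[0,0,0],[0,0,0],0],
  [[0,0,0],[0,0,0],0],
  [[0,0,0],[0.02,0,0],0],
  [[0,0,0],[0.04,0,0],0],
  [[0,0,0],[0.06,0,0],0],
  [[0,0,0],[0.075,0,0],0],
  [[0,0,0],[0.09,0,0],0],
  [[0,0,0],[0.1,0,0],0],
], force=40)

```text
time: 5.27
eef_pos: [0.5956, 0.0204, 0.0658]
tcp_rot: [0.706, 0.042, -0.041, -0.705]
contact_force: [-1.5, 0.7, 2.3]
opening: 0.158
```

```bash
python3 -c "
from h import *
st();go(np.array([.4953,.0086,.0658])+.1325*np.array([.993,.117,0]),down(np.radians(6.7)))"
```

```text
t 5.27 q [-0.136, 0.303, 1.885, -0.001, 0.952, -1.823] p [0.5956, 0.0204, 0.0658] F [-1.5, 0.69, 2.28] op 0.158
[[ 0.993  0.001 -0.117]
 [ 0.117 -0.001  0.993]
 [ 0.001 -1.    -0.001]]
turn [0.001, 0.001, 0.001] shift [0.0315, -0.0, 0.0001] dist 0.032
```

Finish the slide, release and rise.

Call:
jog_arm([
  [[0,0,0],[0.012,0,0],0],
  [[0,0,0],[0.024,0,0],0],
  [[0,0,0],[0.032,0,0],0],
  [[0,0,0],[0.032,0,0],0],
  [[0,0,0],[0.032,0,0],0],
  [[0,0,0],[0.032,0,0],0.5],
  [[0,0,0],[0.032,0,0],0.5],
  [[0,0,0],[0.032,0,0],0.5],
  [[0,0,0],[0.032,-0.03,0],0.5],
  [[0,0,0],[0.032,-0.07,0],0.5],
])

```text
time: 6.1
eef_pos: [0.6233, 0.0245, 0.1312]
tcp_rot: [-0.706, -0.038, 0.045, 0.706]
contact_force: [0.8, 0.0, -0.0]
opening: 0.498
```

```bash
python3 -c "
from h import *
st();go([.47,.006,.20],down(np.radians(6.7)))"
```

```text
t 6.1 q [-0.123, 0.278, 1.779, -0.001, 1.094, -1.81] p [0.6233, 0.0245, 0.1312] F [0.83, 0.04, -0.03] op 0.498
[[ 0.993 -0.01  -0.117]
 [ 0.117 -0.     0.993]
 [-0.01  -1.     0.001]]
turn [-0.001, 0.0, -0.01] shift [-0.155, -0.0673, -0.0003] dist 0.169
```

Call:
jog_arm([
  [[0,0,0],[-0.04,-0.02,0],0.5],
  [[0,0,0],[-0.08,-0.04,0],0.5],
  [[0,0,0],[-0.115,-0.05,0],0.5],
  [[0,0,0],[-0.13,-0.05,0],0.5],
  [[0,0,-0.01],[-0.13,-0.05,0],0.5],
  [[0,0,-0.01],[-0.13,-0.05,0],0.5],
])

```text
time: 6.6
eef_pos: [0.4941, 0.0092, 0.1828]
tcp_rot: [-0.706, -0.042, 0.04, 0.706]
contact_force: [-0.4, -0.1, 0.1]
opening: 0.499
```

```bash
python3 wr.py w2
python3 - <<'E'
from h import *
from plant import ctrl
d=ctrl.read_camera("scene");cv2.imwrite("pics/sc2.png",d["pixels"])
d=np.load("w2.npz");P=cloud(d);Z=P[...,2];hsv=cv2.cvtColor(d["pixels"],cv2.COLOR_BGR2HSV)
g=(d["range_z"]>0)&(abs(P[...,1])<.1)&(P[...,0]>.4)&(P[...,0]<.75)
o=g&(hsv[...,0]<20)&(hsv[...,1]>120)&(hsv[...,2]>60)&(P[...,0]<.6)
print("orange",o.sum(),rect(P[o]) if o.any() else 0, np.percentile(P[o][:,2],[5,50,95]))
t=g&(Z>.036)&(Z<.055)&(abs(P[...,1])<.03)&(P[...,0]<.56);print(rect(P[t]),t.sum())
h=g&(Z>.076)&(Z<.092)&(P[...,0]>.56);print("handle",h.sum(),rect(P[h]) if h.any() else 0)
E
```

```text
t 6.6 q [-0.188, -0.073, 2.059, 0.002, 1.153, -1.876] p [0.4941, 0.0092, 0.1828] F [-0.43, -0.08, 0.05] op 0.499
[[ 0.993  0.002 -0.117]
 [ 0.117  0.001  0.993]
 [ 0.002 -1.     0.001]]
orange 2195 (array([0.49150769, 0.00652654]), array([74.91477966, 91.01597595]), 58.306575775146484) [0.03698079 0.04257928 0.04496647]
(array([ 4.93261414e-01, -6.58702850e-05]), array([ 59.9687767, 133.4359436]), 89.95059967041016) 3202
handle 732 (array([0.62702588, 0.02416922]), array([59.41671753, 13.23603439]), 6.954699993133545)
```

View pics/w2.png

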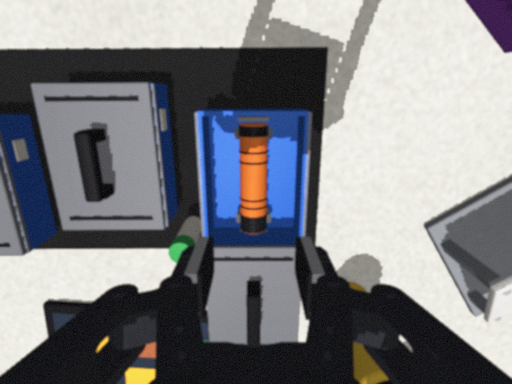

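View pics/sc2.png

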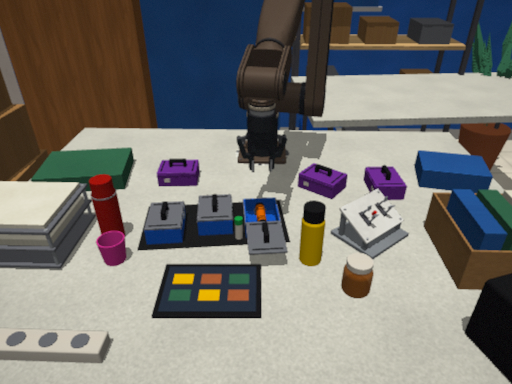

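Wrist view: lid open, torch from (254,124) to (254,233) fully clear of the lid edge (row 247).

Run:
```python
from h import *
d=np.load("w2.npz");P=cloud(d)
for v in (128,150,178,200,229):
    print(v,np.median(P[v-1:v+2,251:257].reshape(-1,3),0).round(4))
# torch width at row 178
for u in range(236,274,3): print(u,P[178,u].round(4))
st();go([.4915,.0075,.018],down(np.radians(6.7)))
```

```text
128 [0.4457 0.0031 0.0443]
150 [0.4661 0.0055 0.0437]
178 [0.493  0.0086 0.0441]
200 [0.5155 0.0113 0.0437]
229 [0.5469 0.0148 0.0444]
236 [ 0.5056 -0.0093  0.006 ]
239 [ 0.5051 -0.006   0.0063]
242 [ 0.496  -0.0025  0.0379]
245 [0.4948 0.0005 0.0412]
248 [0.494  0.0033 0.043 ]
251 [0.4931 0.0062 0.0448]
254 [0.4929 0.0091 0.0442]
257 [0.4928 0.012  0.0436]
260 [0.493  0.015  0.0414]
263 [0.4924 0.0179 0.0423]
266 [0.4936 0.0212 0.0368]
269 [0.5014 0.0267 0.0061]
272 [0.5008 0.03   0.0067]
t 6.7 q [-0.187, -0.069, 2.056, 0.001, 1.154, -1.876] p [0.4952, 0.0092, 0.1824] F [0.96, 0.78, 0.38] op 0.5
[[ 0.993  0.001 -0.117]
 [ 0.117  0.001  0.993]
 [ 0.001 -1.     0.001]]
turn [-0.001, 0.0, 0.001] shift [-0.004, 0.1644, -0.0015] dist 0.164
```

Call:
jog_arm([
  [[0,0,0],[0,0.04,0],0.5],
  [[0,0,0],[0,0.08,0],0.5],
  [[0,0,0],[0,0.12,0],0.5],
  [[0,0,0],[0,0.15,0],0.5],
  [[0,0,0],[0,0.165,0],0.5],
  [[0,0,0],[0,0.166,0],0.5],
  [[0,0,0],[0,0.166,0],0],
  [[0,0,0],[0,0.166,0],0],
  [[0,0,0],[0,0.166,0],0],
  [[0,0,0],[0,0.166,0],0],
], force=80)

```text
time: 7.53
eef_pos: [0.4963, 0.0093, 0.0175]
tcp_rot: [-0.706, -0.042, 0.04, 0.706]
contact_force: [0.8, -0.6, -3.5]
opening: 0.3
```

```bash
python3 -c "
from h import *
st()"
```

```text
t 7.53 q [-0.187, 0.19, 2.139, 0.002, 0.81, -1.876] p [0.4963, 0.0093, 0.0175] F [0.75, -0.57, -3.47] op 0.3
[[ 0.993  0.003 -0.117]
 [ 0.117  0.001  0.993]
 [ 0.003 -1.     0.   ]]
```

Call:
jog_arm([
  [[0,0,0],[0,0,0],0],
  [[0,0,0],[0,0,0],0],
  [[0,0,0],[0,-0.02,0],0],
  [[0,0,0],[0,-0.05,0],0],
  [[0,0,0],[0,-0.09,0],0],
  [[0,0,0],[0,-0.13,0],0],
  [[0,0,0],[0,-0.17,0],0],
  [[0,0,0],[0,-0.2,0],0],
  [[0,0,0],[0,-0.22,0],0],
])

```text
time: 8.28
eef_pos: [0.4969, 0.009, 0.2425]
tcp_rot: [0.706, 0.045, -0.038, -0.706]
contact_force: [0.1, 0.1, -2.9]
opening: 0.301
```

```bash
python3 wr.py w3
python3 - <<'E'
from h import *
n=np.array([.5*np.cos(np.radians(40.6)),.5*np.sin(np.radians(40.6)),.866])
t=np.array([.759*0+np.cos(np.radians(-49.4)),np.sin(np.radians(-49.4)),0])
R=Rt(-n,np.cross(t,-n)); print(R.round(3))
go([.50,.30,.26],down(np.radians(-49.4)))
E
```

```text
t 8.28 q [-0.187, -0.129, 1.998, 0.001, 1.263, -1.876] p [0.4969, 0.009, 0.2425] F [0.07, 0.12, -2.9] op 0.301
[[ 0.993  0.01  -0.117]
 [ 0.117 -0.     0.993]
 [ 0.01  -1.    -0.002]]
[[ 0.651 -0.38   0.658]
 [-0.759 -0.325  0.564]
 [ 0.    -0.866 -0.5  ]]
turn [-0.004, 0.98, 0.016] shift [0.0358, -0.0145, 0.2891] dist 0.292
```

View pics/w3.png

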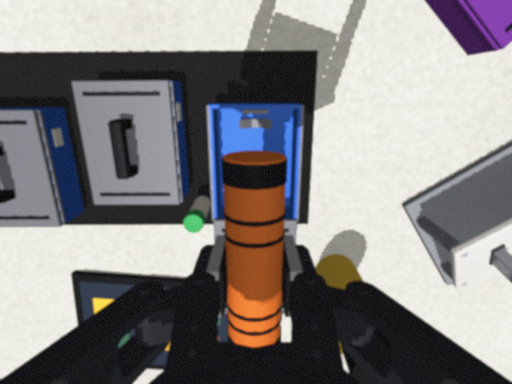

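Torch held, near end at (254,170). Swing over toward the holder for a close look at it.

Run:
```python
from h import *
d=np.load("w3.npz");C=cloud(d,d["mount"])
for v in range(145,200,6): print(v,np.median(C[v:v+2,251:257].reshape(-1,3),0).round(4))
for u in range(222,290,8): print(u,C[190,u].round(4))
go([.61,.25,.27],down(np.radians(-49.4)))
```

```text
145 [-0.0175  0.2362 -0.0007]
151 [-0.0532 -0.006  -0.0004]
157 [-0.0532 -0.0201 -0.0004]
163 [-0.0523 -0.0278 -0.0004]
169 [-0.0501 -0.0283 -0.0004]
175 [-0.0479 -0.0284 -0.0004]
181 [-0.0453 -0.0284 -0.0004]
187 [-0.0428 -0.0283 -0.0004]
193 [-0.0402 -0.0281 -0.0004]
199 [-0.0376 -0.0279 -0.0004]
222 [ 0.0413  0.2362 -0.0424]
230 [-0.0401 -0.023  -0.0101]
238 [-0.0411 -0.0262 -0.0066]
246 [-0.0417 -0.028  -0.0034]
254 [-0.0416 -0.0277 -0.0002]
262 [-0.0417 -0.0282  0.003 ]
270 [-0.0408 -0.0251  0.0064]
278 [-0.0405 -0.0243  0.0097]
286 [0.0417 0.2373 0.0423]
turn [-0.004, 0.98, 0.016] shift [0.1393, -0.0226, 0.2265] dist 0.267
```

Call:
jog_arm([
  [[0,0.12,0],[0.017,-0.023,0.028],0],
  [[0,0.24,0],[0.035,-0.023,0.056],0],
  [[0,0.36,0],[0.052,-0.023,0.085],0],
  [[0,0.48,0],[0.07,-0.023,0.113],0],
  [[0,0.6,0],[0.087,-0.023,0.142],0],
  [[0,0.72,0],[0.104,-0.023,0.17],0],
  [[0,0.84,0],[0.122,-0.023,0.2],0],
  [[0,0.98,0],[0.139,-0.023,0.2265],0],
  [[0,0.98,0.016],[0.139,-0.023,0.2265],0],
  [[0,0.98,0.016],[0.139,-0.023,0.2265],0],
])

```text
time: 9.17
eef_pos: [0.6093, 0.2512, 0.2679]
tcp_rot: [-0.642, 0.296, -0.294, 0.643]
contact_force: [0.2, -0.8, -3.5]
opening: 0.301
```

```bash
python3 wr.py w4
python3 - <<'E'
from h import *
d=np.load("w4.npz");P=cloud(d);C=cloud(d,d["mount"]);hsv=cv2.cvtColor(d["pixels"],cv2.COLOR_BGR2HSV);Z=P[...,2]
g=(d["range_z"]>0)&(np.hypot(P[...,0]-.545,P[...,1]-.325)<.13)&(C[...,1]>.03)
m=g&(Z>.015)&(hsv[...,2]>110)&(hsv[...,1]<50)
q=P[m];best=None;rng=np.random.default_rng(0)
for _ in range(400):
    a=q[rng.choice(len(q),3,False)]; nn=np.cross(a[1]-a[0],a[2]-a[0]); L=np.linalg.norm(nn)
    if L<1e-5: continue
    nn/=L; s=abs((q-a[0])@nn)<.002
    if best is None or s.sum()>best.sum(): best=s
w=q[best];c=w.mean(0);nn=np.linalg.svd(w-c,full_matrices=False)[2][2];nn*=np.sign(nn[2])
print(len(w),c.round(4),nn.round(4),"incl",np.degrees(np.arccos(nn[2])),"yaw",np.degrees(np.arctan2(nn[1],nn[0])),"d",nn@c)
r=g&(hsv[...,1]>120)&((hsv[...,0]<8)|(hsv[...,0]>172))
print("red",r.sum(),np.argwhere(r).mean(0),np.median(P[r],0),"out",np.median((P[r]-c)@nn))
ii=np.argwhere(r)
h=g&((P-c)@nn>.018)&((P-c)@nn<.05)
k,l,s,cc=cv2.connectedComponentsWithStats(h.astype(np.uint8))
for i in range(1,k):
    if s[i,4]>15:
        x=P[l==i];print("clip",cc[i].round(),s[i,4],x.mean(0).round(4),"out",np.percentile((x-c)@nn,[5,95]).round(4))
E
```

```text
t 9.17 q [0.236, 0.227, 1.581, 0.004, 1.335, -0.476] p [0.6093, 0.2512, 0.2679] F [0.2, -0.77, -3.55] op 0.301
[[ 0.652 -0.002  0.758]
 [-0.758  0.003  0.652]
 [-0.004 -1.     0.001]]
8870 [0.5437 0.3288 0.071 ] [0.3796 0.3244 0.8664] incl 29.95539380059421 yaw 40.51955944488157 d 0.3745698978848966
red 87 [ 70.28735632 253.64367816] [0.54239673 0.32914937 0.08440831] out 0.012177361762956158
clip [253.  25.] 273 [0.5189 0.3562 0.1088] out [0.0203 0.0459]
clip [281.  27.] 310 [0.5386 0.3733 0.0984] out [0.0203 0.0458]
clip [279. 107.] 227 [0.5849 0.3189 0.0981] out [0.0202 0.0457]
clip [253. 108.] 192 [0.5652 0.3017 0.1083] out [0.0196 0.0459]
```

View pics/w4.png

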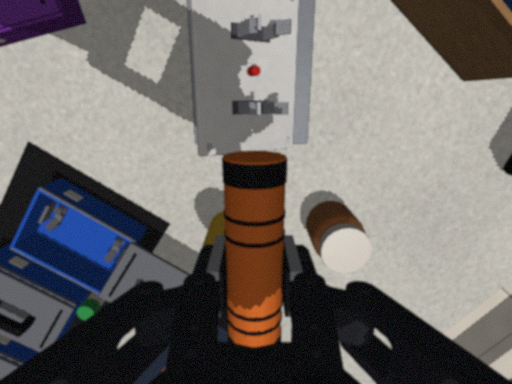

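Wrist view: clips at rows 27 and 107, plunger at (254,70); lips 45 mm out from the face, as they should be. Computing the approach, and checking for obstacles behind it.

```bash
cat > tgt.py <<'E'
from h import *
a=np.radians(40.55);n=np.array([.5*np.cos(a),.5*np.sin(a),.866]);n/=np.linalg.norm(n)
t=np.array([np.sin(a),-np.cos(a),0]); R=Rt(-n,np.cross(t,-n))
home=np.array([.547,.3333,.0938]); tc=np.array([.0015,-.014,-.0003])
def T(out): return home+out*n-R@tc
E
python3 - <<'E'
from tgt import *
print(R.round(3),T(.08).round(4))
go(T(.08),R)
d=np.load("scene0.npz");P=cloud(d);X,Y,Z=P[...,0],P[...,1],P[...,2]
m=(d["range_z"]>0)&(Z>.05)&(X>.45)&(X<.85)&(Y>.38)&(Y<.7)
H,_,_=np.histogram2d(X[m],Y[m],bins=[np.arange(.45,.86,.05),np.arange(.38,.71,.04)],weights=None);print(H.astype(int)); print(Z[m].max())
E
```

```text
[[ 0.65  -0.38   0.658]
 [-0.76  -0.325  0.563]
 [-0.    -0.866 -0.5  ]] [0.5713 0.3561 0.1508]
turn [-0.524, 0.003, -0.002] shift [-0.1046, 0.1178, 0.0403] dist 0.163
[[ 17   0  18 106  40   3   0   3]
 [115   0 120 219  89  85  76  66]
 [  0   0 139 324 155 159 135  24]
 [  0   0 172 359 172 183  98   0]
 [  0   0 209 404 202 207   8   0]
 [  0   0 235 410 505 204   0   0]
 [  0   0  15 277 312 134   0   0]
 [  0   0   0   0   0   0   0   0]]
0.15436052616692164
```

Call:
jog_arm([
  [[-0.08,0,0],[-0.03,0.0,0.01],0],
  [[-0.16,0,0],[-0.06,0.01,0.02],0],
  [[-0.24,0,0],[-0.08,0.02,0.03],0],
  [[-0.32,0,0],[-0.1,0.04,0.035],0],
  [[-0.4,0,0],[-0.105,0.06,0.04],0],
  [[-0.48,0,0],[-0.105,0.09,0.04],0],
  [[-0.524,0.003,0],[-0.105,0.11,0.04],0],
  [[-0.524,0.003,-0.002],[-0.1046,0.1178,0.0403],0],
  [[-0.524,0.003,-0.002],[-0.1046,0.1178,0.0403],0],
  [[-0.524,0.003,-0.002],[-0.1046,0.1178,0.0403],0],
])

```text
time: 10.05
eef_pos: [0.5717, 0.3552, 0.1514]
tcp_rot: [0.786, -0.362, 0.209, -0.455]
contact_force: [-0.1, 0.4, -1.7]
opening: 0.302
```

```bash
python3 wr.py w5
python3 - <<'E'
from tgt import *
from plant import ctrl
go(T(.08),R);go(T(.04),R);go(T(0),R)
d=ctrl.read_camera("side");cv2.imwrite("pics/s5.png",cv2.resize(d["pixels"][60:220,130:330],None,fx=3,fy=3))
E
```

```text
t 10.05 q [0.452, 0.639, 1.305, -0.127, 1.704, -0.239] p [0.5717, 0.3552, 0.1514] F [-0.11, 0.42, -1.67] op 0.302
[[ 0.65  -0.379  0.659]
 [-0.76  -0.324  0.563]
 [-0.    -0.867 -0.499]]
turn [-0.004, -0.001, 0.0] shift [-0.001, 0.0023, 0.0008] dist 0.003
turn [-0.004, -0.001, 0.0] shift [-0.001, 0.0423, 0.0006] dist 0.042
turn [-0.004, -0.001, 0.0] shift [-0.001, 0.0823, 0.0005] dist 0.082
```

View pics/w5.png

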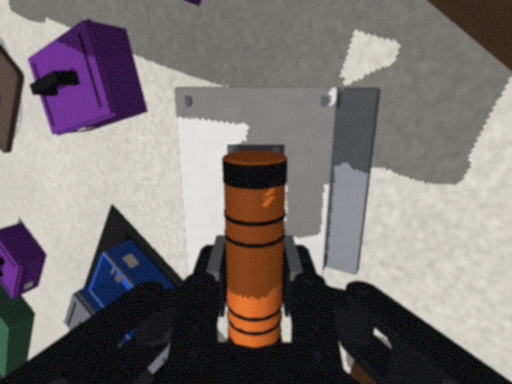

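View pics/s5.png

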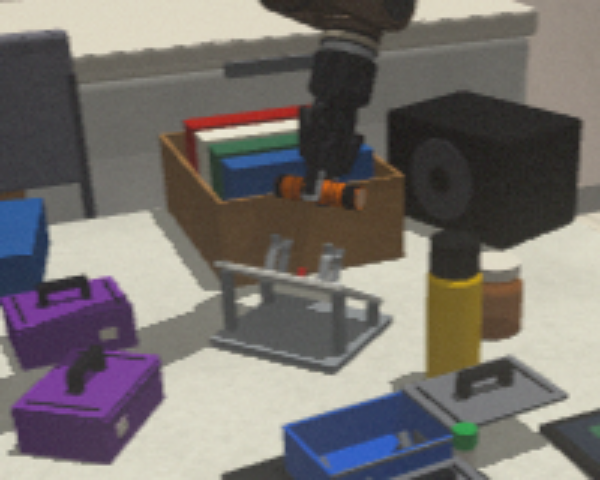

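Wrist view: the clip at (228–284, 150) is centred on the torch (223–286). Advancing along the normal.

Call:
jog_arm([
  [[-0.004,0,0],[-0.001,0.015,0],0],
  [[-0.004,0,0],[-0.001,0.03,0],0],
  [[-0.004,0,0],[-0.001,0.04,0],0],
  [[-0.004,0,0],[-0.001,0.048,0],0],
  [[-0.004,0,0],[-0.001,0.055,0],0],
  [[-0.004,0,0],[-0.001,0.06,0],0],
  [[-0.004,0,0],[-0.001,0.06,0],0],
], force=100)

```text
time: 10.73
eef_pos: [0.5497, 0.3374, 0.1019]
tcp_rot: [0.786, -0.362, 0.21, -0.455]
contact_force: [1.7, 1.3, -4.6]
opening: 0.296
```

Run:
```python
from tgt import *
s,_=st();print("F along n",s["contact_force"]@n,"downhill",s["contact_force"]@R[:,2]);go(T(0),R)
```

```text
t 10.73 q [0.444, 0.63, 1.415, -0.131, 1.601, -0.233] p [0.5497, 0.3374, 0.1019] F [1.73, 1.27, -4.63] op 0.296
[[ 0.65  -0.377  0.66 ]
 [-0.76  -0.323  0.563]
 [ 0.001 -0.868 -0.497]]
F along n -2.9425727691124433 downhill 4.165997401405229
turn [-0.004, -0.001, 0.001] shift [-0.0002, 0.0234, 0.0002] dist 0.023
```

Call:
jog_arm([
  [[-0.004,0,0],[0,0.005,0.001],0],
  [[-0.004,0,0],[0,0.01,0.001],0],
  [[-0.004,0,0],[0,0.014,0.001],0],
  [[-0.004,0,0],[0,0.018,0.001],0],
  [[-0.004,0,0],[0,0.021,0.001],0],
  [[-0.004,0,0],[0,0.021,0.001],0],
])

```text
time: 11.23
eef_pos: [0.5413, 0.3303, 0.0813]
tcp_rot: [0.787, -0.363, 0.209, -0.453]
contact_force: [0.7, -0.4, -3.2]
opening: 0.292
```

Run:
```python
from tgt import *
s,_=st();print("F along n",s["contact_force"]@n,"downhill",s["contact_force"]@R[:,2]);go(T(0),R)
```

```text
t 11.23 q [0.441, 0.636, 1.449, -0.133, 1.567, -0.231] p [0.5413, 0.3303, 0.0813] F [0.67, -0.38, -3.18] op 0.292
[[ 0.65  -0.382  0.657]
 [-0.76  -0.327  0.561]
 [ 0.001 -0.864 -0.503]]
F along n -2.6232228581613715 downhill 1.8202649980828147
turn [0.003, -0.001, 0.0] shift [-0.0001, 0.0001, -0.0006] dist 0.001
```

Call:
jog_arm([
  [[0,0,0],[0,0.001,0],0],
  [[0,0,0],[0,0.002,0],0],
  [[0,0,0],[0,0.003,0],0],
  [[0,0,0],[0,0.003,0],0],
])

```text
time: 11.57
eef_pos: [0.5408, 0.3298, 0.0799]
tcp_rot: [0.787, -0.362, 0.209, -0.453]
contact_force: [2.9, 2.9, 3.0]
opening: 0.298
```

```bash
python3 wr.py w6
python3 - <<'E'
from tgt import *
s,_=st();print("F along n",s["contact_force"]@n,"downhill",s["contact_force"]@R[:,2]);go(T(0),R)
E
```

```text
t 11.57 q [0.44, 0.636, 1.453, -0.133, 1.563, -0.231] p [0.5408, 0.3298, 0.0799] F [2.94, 2.95, 3.04] op 0.298
[[ 0.65  -0.381  0.658]
 [-0.76  -0.326  0.562]
 [ 0.001 -0.865 -0.502]]
t 11.62 q [0.44, 0.636, 1.453, -0.133, 1.563, -0.231] p [0.5408, 0.3298, 0.0799] F [2.36, 2.3, 4.46] op 0.295
[[ 0.65  -0.381  0.658]
 [-0.76  -0.326  0.562]
 [ 0.001 -0.865 -0.501]]
F along n 5.505759850576967 downhill 0.6109312117834127
turn [0.002, -0.001, 0.001] shift [-0.0001, -0.0015, -0.0006] dist 0.002
```

View pics/w6.png

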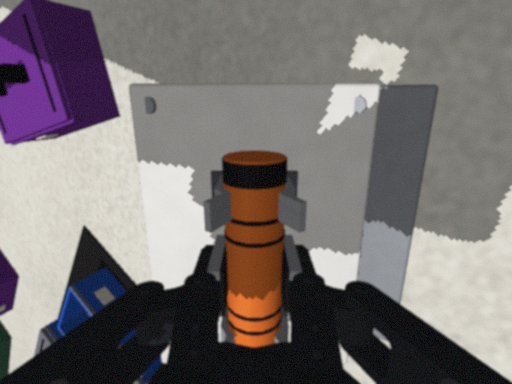

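```bash
cat > chk.py <<'E'
import sys
from tgt import *
d=np.load(sys.argv[1]+".npz");P=cloud(d);hsv=cv2.cvtColor(d["pixels"],cv2.COLOR_BGR2HSV)
g=(d["range_z"]>0)&(np.hypot(P[...,0]-.547,P[...,1]-.333)<.13)
o=(P-home)@n+.023
f=g&(hsv[...,1]<60)&(abs(o)<.008);f0=np.median(o[f])
t=(P-home)@np.array(R[:,0]);w=(P-home)@R[:,2]
org=g&(hsv[...,1]>110)&(hsv[...,0]<22)&(o>.02)
print("face",f0,f.sum())
for a in np.arange(-.055,.056,.01):
    s=g&(abs(t-a)<.005)&(abs(w)<.004)&(o>.02)&(o<.06)
    s2=org&(abs(t-a)<.005)
    if s.sum()>5: print("t",a.round(3),"top out",(np.percentile(o[s],50)-f0).round(4),"w range",np.percentile(w[s2],[3,97]).round(4) if s2.any() else 0)
c=g&(hsv[...,1]<60)&(o>.03)&(o<.055)&(abs(abs(t)-.036)<.012)
for sg in(-1,1):
    for sw in(-1,1):
        s=c&(np.sign(t)==sg)&(np.sign(w)==sw)
        if s.sum()>5: print("clip t",sg,"w",sw,s.sum(),"out max",np.percentile(o[s],97)-f0,"w",np.percentile(w[s],[3,50,97]).round(4))
E
python3 chk.py w6; python3 chk.py w4
```

```text
face 0.00015832976434123486 38786
t -0.055 top out 0.0348 w range [-0.01    0.0135]
t -0.045 top out 0.0353 w range [-0.01    0.0135]
t -0.035 top out 0.0352 w range [-0.0075  0.0109]
t -0.025 top out 0.0353 w range [-0.0097  0.0132]
t -0.015 top out 0.0352 w range [-0.0112  0.0146]
t -0.005 top out 0.0352 w range [-0.0106  0.0141]
t 0.005 top out 0.0352 w range [-0.0106  0.0141]
t 0.015 top out 0.0353 w range [-0.0103  0.0141]
t 0.025 top out 0.0353 w range [-0.0106  0.0139]
t 0.035 top out 0.0351 w range [-0.0097  0.0125]
clip t -1 w -1 981 out max 0.04649400197102959 w [-0.0167 -0.012  -0.0022]
clip t -1 w 1 1070 out max 0.04636328366942638 w [0.0022 0.0159 0.0209]
clip t 1 w -1 110 out max 0.037045217238112785 w [-0.0136 -0.0111 -0.0084]
clip t 1 w 1 123 out max 0.03742293464297041 w [0.0118 0.0148 0.0175]
face 0.0004887432840653336 16011
clip t -1 w -1 160 out max 0.046452330519794686 w [-0.0155 -0.0125 -0.0095]
clip t -1 w 1 233 out max 0.046193898266295066 w [0.0106 0.0144 0.0192]
clip t 1 w -1 113 out max 0.046368242069442275 w [-0.0152 -0.0123 -0.0098]
clip t 1 w 1 167 out max 0.04626078984975174 w [0.0106 0.0144 0.019 ]
```

Torch top sits 35.2 mm out and level along its length (about 37 expected when home), and the lips are at 46 mm, so it has snapped in and is against the stop. Releasing and backing straight off.

Call:
jog_arm([
  [[0,0,0],[0,0,0],0.5],
  [[0,0,0],[0,0,0],0.5],
  [[0,0,0],[0,0,0],0.5],
  [[0,0,0],[0,0,0],0.5],
  [[0,0,0],[0,-0.01,0],0.5],
  [[0,0,0],[0,-0.03,0],0.5],
  [[0,0,0],[0,-0.07,0],0.5],
  [[0,0,0],[0,-0.1,0],0.5],
  [[0,0,0],[0,-0.12,0],0.5],
  [[0,0,0],[0,-0.12,0],0.5],
])

```text
time: 12.45
eef_pos: [0.5897, 0.3709, 0.1901]
tcp_rot: [0.785, -0.36, 0.212, -0.457]
contact_force: [-0.0, -0.7, 1.3]
opening: 0.498
```

```bash
python3 wr.py w7; python3 chk.py w7
python3 - <<'E'
from h import *
from plant import ctrl
d=ctrl.read_camera("scene");cv2.imwrite("pics/sc7.png",d["pixels"]);np.savez("scene7.npz",**d)
d=ctrl.read_camera("side");cv2.imwrite("pics/s7.png",d["pixels"]);np.savez("side7.npz",**d)
E
```

```text
t 12.45 q [0.461, 0.654, 1.209, -0.127, 1.778, -0.24] p [0.5897, 0.3709, 0.1901] F [-0.04, -0.66, 1.3] op 0.498
[[ 0.65  -0.372  0.663]
 [-0.76  -0.322  0.564]
 [ 0.004 -0.87  -0.492]]
face 0.0001736582389007743 19574
t -0.055 top out 0.0355 w range [-0.0091  0.0133]
t -0.045 top out 0.0356 w range [-0.0102  0.013 ]
t -0.035 top out 0.0355 w range [-0.0076  0.0111]
t -0.025 top out 0.0354 w range [-0.0106  0.0138]
t -0.015 top out 0.0355 w range [-0.053   0.0316]
t -0.005 top out 0.0355 w range [-0.0456  0.0234]
t 0.005 top out 0.0355 w range [-0.045   0.0143]
t 0.015 top out 0.0355 w range [-0.0103  0.0448]
t 0.025 top out 0.0357 w range [-0.0105  0.0136]
t 0.035 top out 0.0356 w range [-0.0078  0.0108]
t 0.045 top out 0.0358 w range [0.0063 0.0063]
t 0.055 top out 0.0358 w range 0
clip t -1 w -1 196 out max 0.046750039440068294 w [-0.0159 -0.012  -0.0042]
clip t -1 w 1 229 out max 0.04632955212222429 w [0.0068 0.0169 0.0215]
clip t 1 w -1 233 out max 0.046425142030861934 w [-0.016  -0.0103 -0.0008]
clip t 1 w 1 288 out max 0.046068896917242835 w [0.0001 0.0141 0.0214]
```

View pics/w7.png

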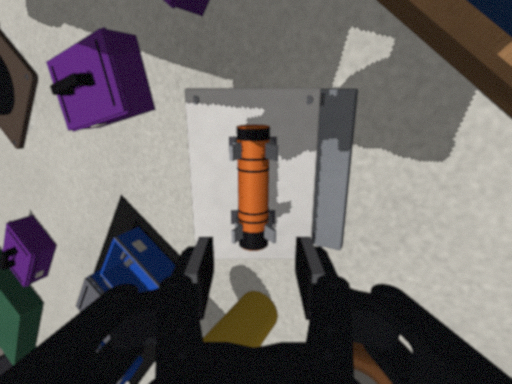

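View pics/sc7.png

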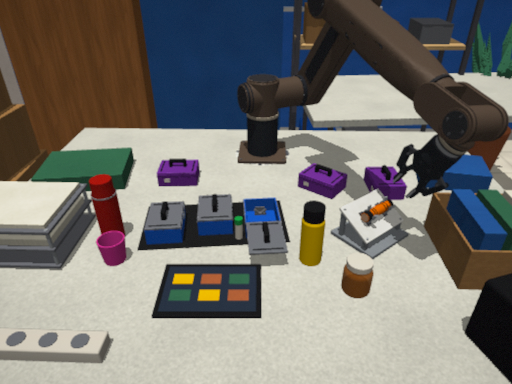

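View pics/s7.png

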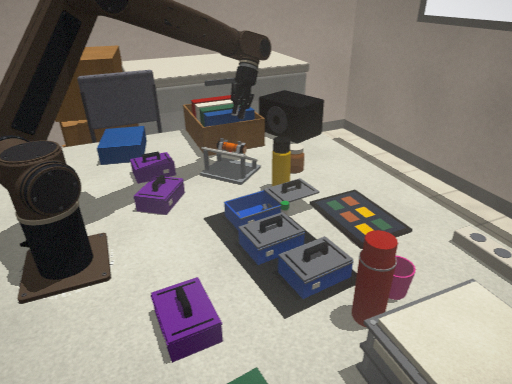

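Torch spans (253,125)–(253,247) in the wrist view, in both clips, about 35.5 mm out. Now I check that the emptied case with its lid hanging out is still level.

Run:
```python
from h import *
for n in ["scene7","side7","scene0"]:
    d=np.load(n+".npz");P=cloud(d);X,Y,Z=P[...,0],P[...,1],P[...,2]
    lx=(X-.495)*.993+(Y-.009)*.117; ly=-(X-.495)*.117+(Y-.009)*.993
    g=(d["range_z"]>0)
    for a,b in [(.07,.1),(.1,.13),(.13,.16),(.16,.19)]:
        s=g&(lx>a)&(lx<b)&(abs(ly)<.045)&(Z>.03)&(Z<.07)
        if s.sum()>5: print(n,a,s.sum(),np.median(Z[s]).round(4))
    s=g&(Z>.043)&(Z<.07)&(lx>-.075)&(lx<.07)&(abs(ly)<.055);print(" rim",s.sum(),np.median(Z[s]).round(4),np.polyfit(lx[s],Z[s],1).round(4))
```

```text
scene7 0.07 170 0.059
scene7 0.1 178 0.0592
scene7 0.13 209 0.059
scene7 0.16 254 0.0592
 rim 231 0.0525 [0.0447 0.0526]
side7 0.07 156 0.0567
side7 0.1 138 0.0571
side7 0.13 112 0.0566
side7 0.16 92 0.0568
 rim 394 0.0493 [0.0146 0.049 ]
scene0 0.07 24 0.0427
 rim 947 0.0589 [-0.0301  0.0584]
```

The lid is level, at the same height as a closed lid (59 mm scene, 57 mm side), and the case stands flat. The bystanders look unmoved in the scene and side pictures. Handing in.

```bash
python3 -c "
from plant import ctrl
print(ctrl.sign_off()); print(ctrl.get_state()['time'])"
```

```text
the job is handed in; nothing more can be done
None
the job is handed in; nothing more can be done
```

I hefted one case, found it was the heavy one, opened only its lid, and snapped its torch into both clips of the holder. The job is handed in at about 12.6 s on the robot's clock; the hand-in gave no verdict.

- **Finding the heavy case:** I lifted the case on the holder side of the mat first. It read about 5.4 N net of a −0.3 N baseline. That is inside the heavy range (5.0–5.8 N) and well above the light one (3.0–3.5 N), so I did not heft the other two.
- **Lid:** I slid it about 0.132 m open. The emptied case still stands flat, with its lid level at the same height as a closed lid.
- **Torch:** After release it lies centred in both clips and level along its length. Its top measures about 35.5 mm out from the white face. I expected about 37 mm, or 36 mm hard against the stop, so it reads as fully home to within the camera calibration (about 2 mm). I could not read the plunger and clip joints directly.
- **Everything else:** The other two cases were untouched. The bystanders looked unmoved in the last scene and side pictures, though I did not measure their positions. The gripper was clear of everything at the end.

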